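# Snap the cap into the bearing block with a drift

### The job

The bearing block on the bench is missing its steel cap: lay the cap, knob up, in the mouth of the bore and let go, then take the wooden drift and press with its foot straight down on the cap's knob until the cap snaps past the spring balls and is fully home, and hold it down there with about 20 N for a second to set it. Push the cap in only with the drift, not with the fingers, and never press on it with more than 30 N. Finally stand the drift upright on the open bench, well clear of the block, and leave the other things where they are.

Things in the scene. Friction and masses are not known exactly. Their poses are not given: they have to be found in the camera images.
- cap_mid (a point): Loose steel bearing cap, knob up on the bench: a round plug 50 mm across, 24 mm thick, lower edge chamfered 2.5 mm, on it a plain round knob 26 mm across and 30 mm tall; 54 mm tall in all, 0.12 to 0.21 kg. This point is on its axis, 27 mm above its underside, 27 mm below the knob's top; z points up the axis. Hold it by the knob: the plug spreads out under the fingers.
- bore_rim (a point): Centre of the bore's mouth, on the flat top of the grey bearing block, 57 mm above the bench; z up. The block is fixed and rigid: a round boss 82 mm across on a foot 124 x 74 x 12 mm (long along this point's x) with two bolt heads 21 mm tall. The bore, 52 mm across, ends on the face of a bearing, the seat, whose depth below the rim differs from block to block: 40 to 52 mm.
- drift_mid (a point): The drift, a turned light-wood pusher standing upright on the bench, 100 mm tall, 0.08 to 0.17 kg: a flat round foot 40 mm across and 16 mm tall (with a cone above it to 24 mm), above it a round stem 28 mm across to the top. This point is on its axis, 50 mm above the underside of the foot; z points up along the stem.
- oil_can: Dark green oil can with a spout, 52 mm across, 120 mm tall, a loose bystander; its origin is the centre of its underside.
- wax_tin: Round ochre tin, 53 mm across, 30 mm tall, a loose bystander; its origin is the centre of its underside.
- blade_stab: Plain grey metal disc 67 mm across and 12 mm thick, without a knob, a loose bystander; its origin is the centre of its underside.
- catch_ring (a point): Centre of three light spring balls in the bore wall, 9.5 mm below the rim. A cap laid in the mouth rests on them, centred by the bore, its underside about 6 mm below the rim; 2 to 6 N push it through. Below are six strong balls, 29 mm above the seat: 8 to 18 N drive the cap past them, then the force drops and it meets the rigid seat, 31 mm on, where they spring back over its plug.
- ball0 (a joint): One of the six strong spring balls in the bore wall (every second one is listed), 12 mm across, 29 mm above the seat: how far it is pushed back into the wall (m). 0 = standing out freely; about 0.0025 while the cap's plug passes; under 0.002 again once it has sprung back over the plug.
- ball2 (a joint): One of the six strong spring balls in the bore wall (every second one is listed), 12 mm across, 29 mm above the seat: how far it is pushed back into the wall (m). 0 = standing out freely; about 0.0025 while the cap's plug passes; under 0.002 again once it has sprung back over the plug.
- ball4 (a joint): One of the six strong spring balls in the bore wall (every second one is listed), 12 mm across, 29 mm above the seat: how far it is pushed back into the wall (m). 0 = standing out freely; about 0.0025 while the cap's plug passes; under 0.002 again once it has sprung back over the plug.
There are look-alikes about, which are no part of the job. Of the things like the part that bears cap_mid, leave any that is blue or pink; of the rest the smaller one is meant.

How it is judged:
By the outcome, as a careful person would: the job done as asked, in the order asked, and still so for the second after the job is handed in, with the robot touching nothing.
It also fails if it takes over 64 s, if anything falls off the work surface, if the arm or the gripper's body presses on something with over 40 N, if the wrist force passes 120 N, or if a joint passes its speed limit or range.

### The arm

A 6-joint arm with a two-finger parallel gripper is mounted at the origin on a cart in front of the work surface, level with it; the furniture and walls round the work are solid. World frame = base frame: x ahead of the robot, y to its left, z up, the work surface at z = 0. Lengths are in m, angles in rad, forces in N, time in s.
With the tool pointing down it reaches from about 0.425 to 0.95 m from the base axis. Payload 3.5 kg.
Tool frame: the origin (TCP) lies midway between the tips of the shut fingers; the grasp point (between the pads) lies 19 mm behind it; z points along the fingers, y is the line along which they close (so a half turn about z gives the same grasp; the last joint's range is limited). The gripper opens to 85 mm and grips with 20 to 120 N. Pads are 22 mm wide; open, the fingers measure 114 mm over their backs; the gripper's body (76 mm by 85 mm) begins 54 mm behind the grasp point. The pads swing forward as they close: fully open they stand 13 mm farther back than shut.
Start: joints at [1.033, 0.286, 1.577, -0, 1.279, -0.15], TCP at [0.255, 0.625, 0.231] pointing down, gripper open.
Joint ranges: [-2.77, 2.77], [-0.9, 2.22], [0.21, 2.48], [-1.53, 4.67], [0.24, 2.81], [-2.84, 2.84]. Speed limits (rad/s): [2.79, 2.79, 3.14, 3.14, 3.14, 3.14].

### API

Orientations are given as a 3x3 rotation matrix whose columns are the frame's x, y, z axes.
In Python, from cell import bot gives the robot as it stands. The module is installed in compiled form; this text tells all that it offers. Calls block until the motion is done:
- bot.move_pose(position, orientation): joint-space move of the TCP to a pose.
- bot.move_l(position, feed=0.15, orientation=None): straight line of the TCP; orientation=None keeps the orientation; feed is the mean speed in m/s.
- bot.move_joints(angles): joint-space move.
- bot.grip(opening, grasp_force=None): opening from 0.0 (shut) to 1.0 (fully open); grasp_force is the grip in N (None keeps the last); returns when the fingers have stopped.
- bot.hold(seconds).
- bot.inverse_kinematics(position, orientation): joint angles nearest the present ones, or None.
- bot.grab_frame(name): name is "scene" or "top" or "wrist"; returns a dict with "img" (400x640x3 uint8, blue, green, red), "K" (3x3 intrinsics, pixels), "R" (3x3) and "t" (3): a world point X has camera coordinates R X + t; the wrist camera has in their place "T_tool_cam" (4x4, takes a point from camera to tool coordinates, whose origin is the TCP and whose axes are the flange's). Camera axes: x right, y down, z forward; pixel columns grow to the right and rows downward; lengths in m; the calibration is good to about 2 mm. A picture is of the moment at which its call begins: read the wrist's pose just before it. There is no depth.
A pose or a line that the arm cannot do raises bot.IKError and nothing moves.
- bot.hand_in(): hands the job in; it is judged then, once.
Trained networks look in a picture, given as the dict that the camera call returned (one of the last four; its "shot" number tells which), for a name from the list of things; names that differ only in an ending like _2 or _b are one class to them, and where a whole thing is asked for, a point or a joint stands for the part that bears it (a point fixed in the world has none). Each returns a list of dicts, best first, with "score" (0 to 1); they miss things now and then, are a little off and sometimes report something else, mostly with a low value. They report only what shows in the picture. A call takes as long as a camera call. They do not tell look-alikes from the thing itself.
- bot.regions_of(target, picture): "region" (400x640 bool, what is visible of it).
- bot.tip_of(target, picture): "at" ([x, y, z] in m, in the coordinates of the camera as it stood for that picture, good to about 4 mm: a listed point, or the origin of a listed thing).
Readings, each from a call of its own:
- bot.get_clock(): time.
- bot.get_joint_pos(): joint angles.
- bot.get_qvel(): joint speeds.
- bot.get_effort(): joint torques, N m.
- bot.get_eef_pos(): TCP position.
- bot.get_ee_rot(): TCP orientation.
- bot.get_wrist_force(): force on the tool from outside, world axes, zero at the start.
- bot.get_wrist_torque(): the same for the moment, N m.
- bot.get_width(): opening from 0.0 (shut) to 1.0 (fully open).
- bot.get_gripper_force(): force on a finger pad.
Only numpy, scipy, OpenCV 4.12 (cv2) and the standard library are available. Lean on these libraries where they do the work, as an engineer would, in place of code of your own. Each camera call takes 0.05 s, during which the arm holds its last target. There are 200 camera calls.

## Working session

There is one attempt and no reset: what is moved stays moved. The work goes in short steps, each a Python script; the robot and the scene stay as the last script left them, time stands still between calls to the robot, and variables do not carry over. Pictures are saved under pics/ and viewed, at most 10 in all, crops included, and the job is handed in when it is done.

```bash
mkdir -p pics; cat > h.py <<'E'
from cell import bot
import numpy as np, cv2
def cam2w(d,p,pose=None):
    p=np.array(p,float)
    if 'R' in d: return d['R'].T@(p-d['t'])
    T=d['T_tool_cam']; q=T[:3,:3]@p+T[:3,3]
    return pose[1]@q+pose[0]
def shot(n):
    pose=(np.array(bot.get_eef_pos()),np.array(bot.get_ee_rot()))
    return bot.grab_frame(n),pose
def tips(n,names,d=None,pose=None):
    if d is None: d,pose=shot(n)
    for k in names:
        for r in bot.tip_of(k,d):
            if r['score']>.25:
                w=cam2w(d,r['at'],pose); c=np.array(r['at']); u=d['K']@c/c[2]
                print(n,k,round(r['score'],2),w.round(4),u[:2].round())
    return d,pose
def px2w(d,u,z,pose=None):
    r=np.linalg.inv(d['K'])@np.array([u[0],u[1],1.])
    a=cam2w(d,[0,0,0],pose); b=cam2w(d,r,pose)
    return a+(b-a)*(z-a[2])/(b[2]-a[2])
E
python3 - <<'E'
from h import *
print(bot.get_clock())
N=['cap_mid','bore_rim','drift_mid','oil_can','wax_tin','blade_stab']
for n in ('scene','top'):
    d,p=tips(n,N); cv2.imwrite(f'pics/{n}0.png',d['img'])
print(bot.get_clock())
E
```

```text
0.0
scene cap_mid 0.86 [0.4986 0.1795 0.0395] [287. 208.]
scene cap_mid 0.6 [0.4998 0.3115 0.0311] [268. 191.]
scene cap_mid 0.6 [ 0.5162 -0.1083  0.0345] [339. 254.]
scene cap_mid 0.56 [0.5067 0.4172 0.0287] [256. 178.]
scene bore_rim 0.77 [0.4625 0.0163 0.0602] [303. 232.]
scene drift_mid 0.67 [ 0.5108 -0.2477  0.0504] [365. 278.]
scene oil_can 0.87 [0.67   0.1082 0.0012] [339. 211.]
scene wax_tin 0.59 [0.3447 0.1444 0.0011] [253. 238.]
scene blade_stab 0.92 [ 0.6413 -0.3571 -0.0037] [422. 296.]
top cap_mid 0.86 [0.4973 0.1813 0.0339] [275. 195.]
top cap_mid 0.77 [0.496  0.308  0.0291] [234. 194.]
top cap_mid 0.61 [ 0.511  -0.1069  0.0314] [367. 193.]
top bore_rim 0.71 [0.4613 0.0225 0.0541] [325. 207.]
top drift_mid 0.49 [ 0.508  -0.2426  0.0471] [412. 194.]
top oil_can 0.58 [ 0.671   0.108  -0.0017] [301. 145.]
top oil_can 0.52 [0.4642 0.0222 0.0546] [326. 206.]
top wax_tin 0.68 [ 0.343   0.1487 -0.0032] [284. 246.]
top blade_stab 0.69 [ 0.6422 -0.3569 -0.0026] [444. 158.]
0.7
```

```bash
python3 - <<'E'
import cv2,numpy as np
t=cv2.imread('pics/top0.png')[120:270,170:490]; s=cv2.imread('pics/scene0.png')[140:340,220:480]
t=cv2.resize(t,None,fx=2.5,fy=2.5,interpolation=3)
cv2.imwrite('pics/t1.png',t); cv2.imwrite('pics/s1.png',cv2.resize(s,None,fx=3,fy=3,interpolation=3)) 
E
```

```text
(no output)
```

View pics/t1.png

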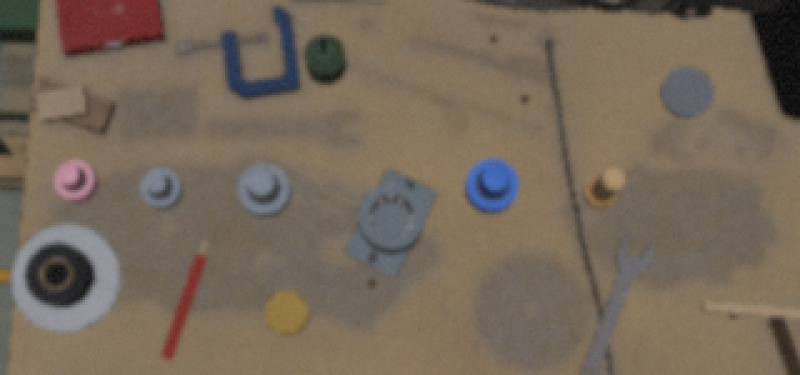

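View pics/s1.png

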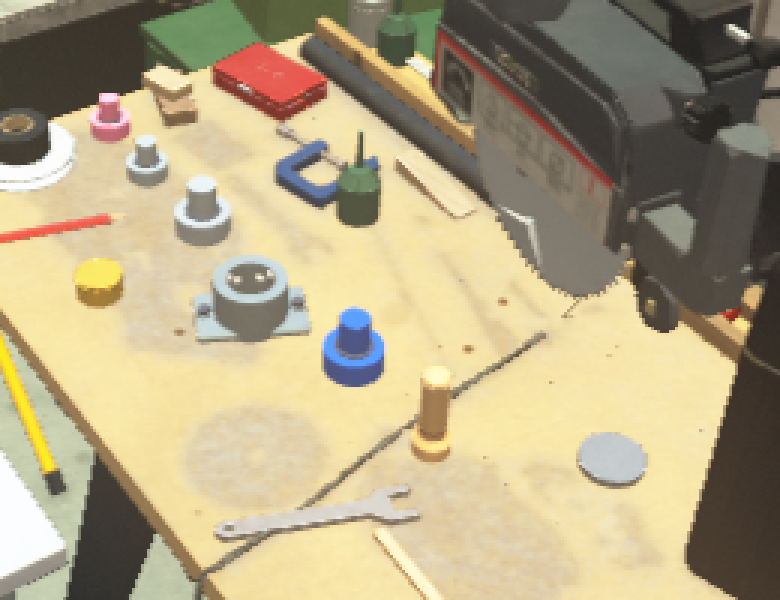

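Cap candidates in the top image: pink (200,192), small grey (234,194), large grey (275,195) and blue (367,193). Pink and blue are excluded. Of the two greys, the smaller at (234,194) measures about 16 px, or 50 mm, so it is the one meant. I'll go above it and confirm in a wrist crop.

```bash
cat >> h.py <<'E'
def Rz(a): # tool down, tool y (closing) along angle a from world x
    y=np.array([np.cos(a),np.sin(a),0]); z=np.array([0,0,-1.]); return np.column_stack([np.cross(y,z),y,z])
E
python3 - <<'E'
from h import *
print(np.array(bot.get_ee_rot()).round(2))
for a in (0,np.pi): print(bot.inverse_kinematics([.497,.309,.2],Rz(a)))
E=np.array(bot.get_joint_pos())
best=min((bot.inverse_kinematics([.497,.309,.2],Rz(a)) is None, a) for a in (0,np.pi))
qs={a:bot.inverse_kinematics([.497,.309,.2],Rz(a)) for a in (0,np.pi)}
a=min([a for a in qs if qs[a] is not None],key=lambda a:abs(qs[a][5]))
print('a',a)
bot.move_pose([.47,.309,.2],Rz(a)); print(bot.get_clock(),bot.get_wrist_force())
d,p=tips('wrist',['cap_mid','bore_rim']); print(d['T_tool_cam'].round(3))
cv2.imwrite('pics/w1.png',d['img'])
for r in bot.regions_of('cap_mid',d): m=r['region'];ys,xs=np.where(m);print(r['score'],xs.min(),xs.max(),ys.min(),ys.max())
E
```

```text
[[-0.93  0.38  0.  ]
 [ 0.38  0.93  0.  ]
 [-0.    0.   -1.  ]]
[ 3.82966967e-01  1.18090678e-01  1.83162240e+00 -4.44089210e-16
  1.19187958e+00  3.82966967e-01]
[ 3.82966967e-01  1.18090678e-01  1.83162240e+00 -4.44089210e-16
  1.19187958e+00 -2.75862569e+00]
a 0
2.125 [ 0.04329208 -0.46863839 -1.07056315]
wrist cap_mid 0.75 [0.4916 0.3087 0.0224] [341. 176.]
wrist cap_mid 0.67 [0.4958 0.1751 0.0373] [344. 295.]
wrist cap_mid 0.67 [0.502  0.4156 0.0283] [355.  65.]
[[-0.001 -0.957 -0.289  0.073]
 [ 1.    -0.001  0.001  0.   ]
 [-0.001 -0.289  0.957 -0.143]
 [ 0.     0.     0.     1.   ]]
0.76 316 371 254 325
0.65 329 382 35 92
0.63 322 368 150 199
0.17 212 240 287 333
```

View pics/w1.png

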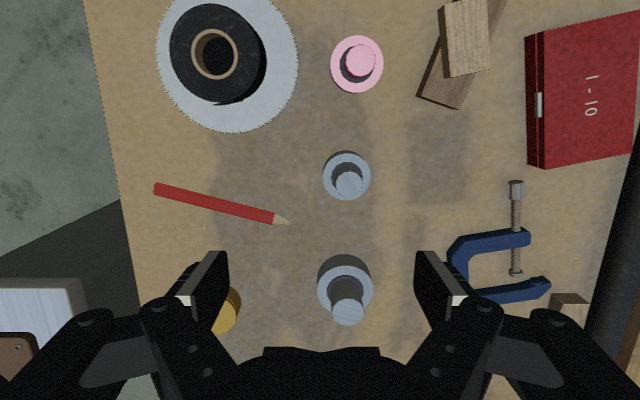

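The wrist view shows pink at (357,62), the small grey cap at (347,176) and the large grey one at (346,290). The small grey cap is the target. I'll get above it and refine.

```bash
python3 - <<'E'
from h import *
R=Rz(0)
# camera sits ~73mm in tool +x (=+y world), tilted; put the cap near image centre-bottom
bot.move_pose([.494,.30,.17],R)
print(bot.get_clock(),bot.get_eef_pos())
d,p=tips('wrist',['cap_mid']); cv2.imwrite('pics/w2.png',cv2.resize(d['img'][100:400,160:480],None,fx=2,fy=2))
for r in bot.regions_of('cap_mid',d):
    if r['score']<.4: continue
    m=r['region'];ys,xs=np.where(m);print(round(r['score'],2),xs.min(),xs.max(),ys.min(),ys.max())
    c=((xs.min()+xs.max())/2)
    print(px2w(d,(c,ys.min()),.022,p), px2w(d,(xs.min(),ys.mean()),.02,p), px2w(d,(xs.max(),ys.mean()),.02,p), px2w(d,(c,ys.max()),.054,p))
E
```

```text
2.6083 [0.49314949 0.29974068 0.16819416]
wrist cap_mid 0.77 [0.5086 0.4173 0.0275] [340.  44.]
wrist cap_mid 0.7 [0.4987 0.1782 0.0356] [327. 301.]
wrist cap_mid 0.59 [0.4956 0.3082 0.0277] [324. 174.]
0.85 294 356 259 339
[0.49710371 0.21856289 0.022     ] [0.46409961 0.17273071 0.02      ] [0.53037385 0.17279348 0.02      ] [0.49699656 0.14768225 0.054     ]
0.84 303 362 13 79
[0.50260897 0.44156459 0.022     ] [0.47802449 0.41757647 0.02      ] [0.52777322 0.41750697 0.02      ] [0.50208609 0.38908208 0.054     ]
0.79 299 350 145 199
[0.49633114 0.33443253 0.022     ] [0.47233844 0.3087942  0.02      ] [0.52046031 0.30877709 0.02      ] [0.49617383 0.29273587 0.054     ]
```

View pics/w2.png

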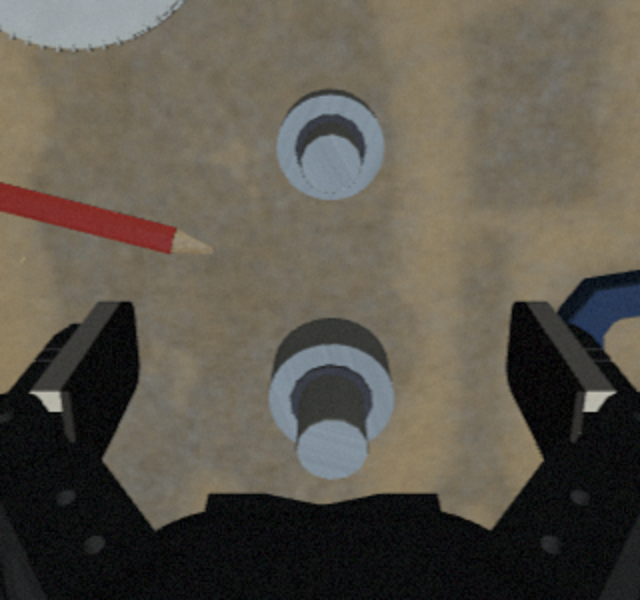

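```bash
python3 - <<'E'
from h import *
c=[.4963,.308]
bot.move_pose([*c,.10],Rz(0)); bot.move_l([*c,.027],.15)
bot.grip(0,20); print(bot.get_clock(),bot.get_width(),bot.get_gripper_force(),bot.get_eef_pos())
bot.grip(.5); bot.move_pose([*c,.027],Rz(np.pi/2))
bot.grip(0,30); print(bot.get_clock(),bot.get_width(),bot.get_gripper_force(),bot.get_eef_pos(),bot.get_wrist_force())
bot.move_l([*c,.15],.25); print(bot.get_clock(),bot.get_width(),bot.get_wrist_force())
bot.move_pose([.37,.02,.20],Rz(np.pi/2)); print(bot.get_clock(),bot.get_eef_pos())
d,p=tips('wrist',['bore_rim','cap_mid']); cv2.imwrite('pics/w3.png',d['img'])
E
```

```text
4.35 0.29577542988248173 21.34380877017975 [0.49648826 0.30809007 0.02750437]
6.3417 0.2929263576806514 29.490799605846405 [0.49633249 0.30802005 0.02707484] [-0.18885956  1.07481946  0.35608372]
6.9833 0.2927051056170018 [-0.20474834 -0.01185627 -1.99808065]
8.1917 [0.37026517 0.02032168 0.199713  ]
wrist cap_mid 0.93 [ 0.513  -0.107   0.0358] [209. 301.]
wrist cap_mid 0.7 [0.4993 0.1784 0.0368] [463. 291.]
```

View pics/w3.png

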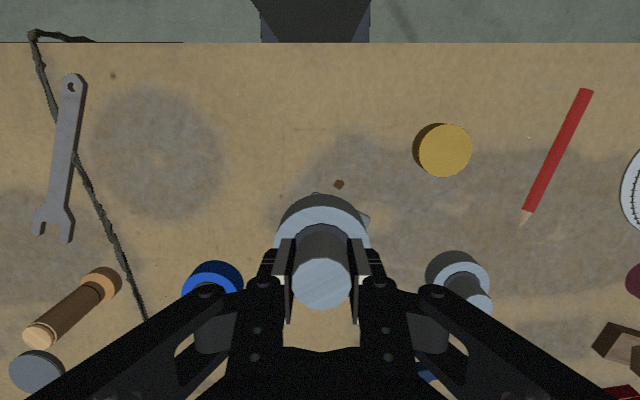

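The held cap hides the bore here; the block shows at (325,225). I'll shift so the rim shows ahead of the cap.

```bash
python3 - <<'E'
from h import *
bot.move_pose([.52,.02,.20],Rz(np.pi/2)); print(bot.get_clock(),bot.get_eef_pos())
d,p=tips('wrist',['bore_rim','cap_mid']); cv2.imwrite('pics/w4.png',d['img'][0:360])
np.savez('w4.npz',img=d['img'],K=d['K'],T=d['T_tool_cam'],p=p[0],R=p[1])
for n in('scene','top'): tips(n,['bore_rim','cap_mid'])
g=cv2.cvtColor(d['img'],cv2.COLOR_BGR2GRAY)
for (x,y,r) in np.array(cv2.HoughCircles(g,cv2.HOUGH_GRADIENT,1.5,20,param1=80,param2=40,minRadius=20,maxRadius=75))[0][:8]: print(x,y,r,px2w(d,(x,y),.057,p).round(4))
E
```

```text
8.9917 [0.51990934 0.02050167 0.19910104]
wrist bore_rim 0.61 [0.4667 0.0177 0.0578] [318. 125.]
wrist cap_mid 0.95 [0.5161 0.0218 0.1963] [324. 244.]
wrist cap_mid 0.84 [ 0.5121 -0.1094  0.038 ] [190. 171.]
wrist cap_mid 0.78 [0.4979 0.1783 0.0347] [482. 156.]
scene bore_rim 0.68 [0.464  0.0184 0.0599] [303. 232.]
scene cap_mid 0.95 [ 0.5118 -0.1092  0.0359] [338. 254.]
scene cap_mid 0.74 [0.499  0.1836 0.0364] [286. 208.]
scene cap_mid 0.63 [0.5069 0.4153 0.0291] [257. 178.]
scene cap_mid 0.55 [0.5254 0.0235 0.2013] [318. 189.]
top cap_mid 0.86 [0.498  0.1793 0.0331] [275. 195.]
top cap_mid 0.83 [ 0.5092 -0.1061  0.0338] [367. 194.]
top cap_mid 0.61 [0.5059 0.4262 0.0275] [197. 190.]
318.75 119.25 46.1 [0.4617 0.018  0.057 ]
320.25 255.75 50.9 [0.5947 0.0193 0.057 ]
200.25 165.75 32.9 [ 0.5033 -0.0909  0.057 ]
470.25 153.75 32.6 [0.4921 0.1556 0.057 ]
324.75 287.25 62.6 [0.6307 0.024  0.057 ]
300.75 105.75 62.6 [0.4502 0.0024 0.057 ]
330.75 101.25 46.1 [0.4465 0.0285 0.057 ]
273.75 201.75 67.55 [ 0.5379 -0.0249  0.057 ]
```

View pics/w4.png

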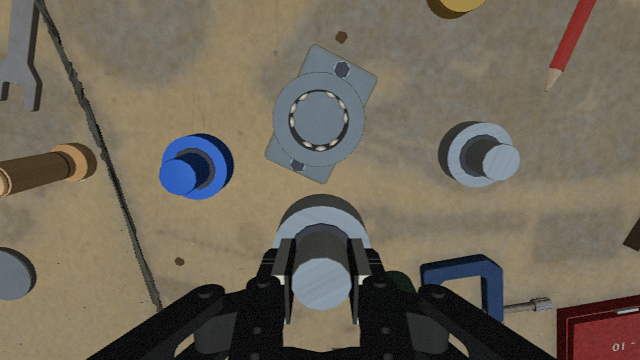

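The view shows the block with its bore ring centred at (319,119) and the ring of balls inside. The cap is held at about (322,245). Next I check the camera bias against the held knob.

```bash
python3 - <<'E'
from h import *
z=np.load('w4.npz'); d={'K':z['K'],'T_tool_cam':z['T']}; p=(z['p'],z['R'])
T=np.linalg.inv(z['T'])
for h in(-.027,-.003,.027):
    q=z['R'].T@(np.array([0,0,h])); c=T[:3,:3]@q+T[:3,3]; print(h,(z['K']@c/c[2])[:2],z['K'][0,0]/c[2])
for u in [(319.5,119.3)]: print(px2w(d,u,.057,p))
im=z['img']; g=cv2.cvtColor(im,cv2.COLOR_BGR2GRAY)
# knob circle, boss circle
for (y0,y1,x0,x1,a,b) in [(230,330,270,370,24,36),(60,180,260,380,40,50),(60,180,260,380,25,36)]:
    s=cv2.resize(g[y0:y1,x0:x1],None,fx=4,fy=4,interpolation=cv2.INTER_CUBIC)
    c=cv2.HoughCircles(s,cv2.HOUGH_GRADIENT,1,10,param1=80,param2=15,minRadius=a*4,maxRadius=b*4)
    if c is not None:
        for k in c[0][:3]: print(x0+k[0]/4,y0+k[1]/4,k[2]/4)
E
```

```text
-0.027 [321.59023083 232.10779605] 1712.2839006780187
-0.003 [321.62631857 250.67380168] 1956.6540330481325
0.027 [321.68905863 282.95157877] 2381.5017261038956
[0.46171135 0.01869417 0.057     ]
321.125 290.875 32.725
320.875 286.125 29.675
319.625 292.875 35.3
337.125 106.875 46.275
318.125 121.375 48.475
325.125 137.125 44.95
318.625 121.125 30.1
319.375 117.125 27.675
316.625 118.125 28.125
```

```bash
python3 - <<'E'
from h import *
c=np.array([.4622,.0187])
bot.move_pose([*c,.11],Rz(np.pi/2)); bot.move_l([*c,.088],.1)
f0=np.array(bot.get_wrist_force()); print(bot.get_clock(),bot.get_eef_pos(),f0)
for z in np.arange(.086,.0769,-.001):
    bot.move_l([*c,z],.03); f=np.array(bot.get_wrist_force())-f0
    print(round(z,3),np.round(bot.get_eef_pos(),4),f.round(1))
    if f[2]>3: break
print(bot.get_clock())
E
```

```text
10.3167 [0.46365495 0.0184824  0.08917357] [ 0.16995538 -0.30749946 -1.62211289]
0.086 [0.4628 0.0186 0.0866] [-0.5  0.3 -0.5]
0.085 [0.4622 0.0187 0.0851] [-0.3  0.4  0.4]
0.084 [0.4621 0.0187 0.0839] [-0.2  0.4 -0.3]
0.083 [0.4621 0.0187 0.0829] [0.1 1.  1.2]
0.082 [0.4621 0.0187 0.0819] [-0.5  0.1 -0.1]
0.081 [0.4621 0.0187 0.0809] [0.6 0.1 0.7]
0.08 [0.4621 0.0187 0.0799] [-0.2  0.3 -0.1]
0.079 [0.4622 0.0186 0.0789] [-0.6  0.4  0.3]
0.078 [0.4622 0.0187 0.0779] [ 0.  -0.5 -0.9]
0.077 [0.4624 0.0186 0.0771] [-0.1 -1.2 -0. ]
12.8167
```

```bash
python3 - <<'E'
from h import *
bot.grip(.65); print(bot.get_clock(),bot.get_wrist_force())
p=np.array(bot.get_eef_pos()); bot.move_l([*p[:2],.16],.2)
bot.move_pose([.53,-.22,.20],Rz(np.pi/2)); print(bot.get_clock())
d,p=tips('wrist',['cap_mid','drift_mid','bore_rim']); cv2.imwrite('pics/w5.png',d['img'])
for r in bot.regions_of('drift_mid',d):
    if r['score']<.4: continue
    ys,xs=np.where(r['region']);print(round(r['score'],2),xs.min(),xs.max(),ys.min(),ys.max())
E
```

```text
13.2167 [0.9415085  0.09746232 0.56275537]
14.775
wrist cap_mid 0.78 [0.4615 0.0194 0.0742] [612. 107.]
wrist cap_mid 0.58 [ 0.5097 -0.1078  0.0371] [435. 158.]
wrist drift_mid 0.95 [ 0.5088 -0.2457  0.0529] [292. 160.]
0.56 271 314 134 186
```

View pics/w5.png

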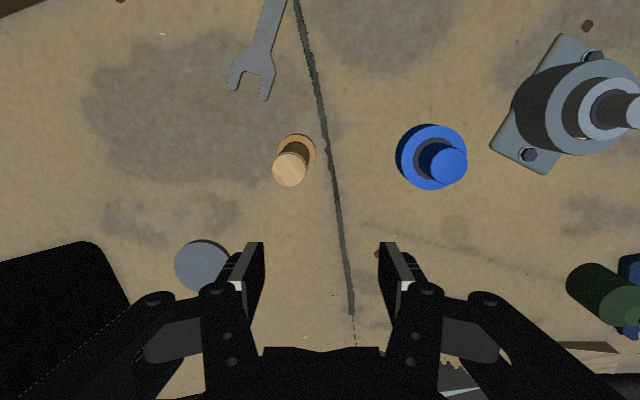

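The cap sits in the mouth of the bore at (612,107). The drift stands alone with its top at (291,169), and the blue cap is at (435,158). Now I take the drift.

```bash
python3 - <<'E'
from h import *
d,p=shot('wrist'); w=px2w(d,(291,169),.10,p); print(w)
c=(w[:2]+np.array([.509,-.2457]))/2
bot.move_pose([*c,.135],Rz(np.pi/2)); bot.move_l([*c,.047],.15); bot.hold(.1)
print(bot.get_eef_pos())
bot.grip(0,100); print(bot.get_clock(),bot.get_width(),bot.get_gripper_force(),bot.get_eef_pos())
z=bot.get_eef_pos()[2]; np.save('drift.npy',[z,*c])
bot.move_l([*c,.20],.25); bot.move_pose([.4620,.0187,z+.125],Rz(np.pi/2)); bot.hold(.15)
print(bot.get_clock(),bot.get_eef_pos(),bot.get_wrist_force(),bot.get_width())
d,p=tips('scene',['cap_mid','drift_mid','bore_rim']); cv2.imwrite('pics/s2.png',cv2.resize(d['img'][150:300,220:400],None,fx=4,fy=4,interpolation=3))
tips('top',['cap_mid','drift_mid'])
E
```

```text
[ 0.5071557  -0.24286427  0.1       ]
[ 0.50942375 -0.24507429  0.04892678]
16.675 0.30508023962719116 97.98069834709167 [ 0.50884213 -0.24473347  0.04828731]
18.625 [0.46269167 0.01752175 0.17352364] [ 0.30483249  0.58267548 -2.14019959] 0.3054637221199469
scene cap_mid 0.77 [0.4688 0.0181 0.0765] [304. 227.]
scene cap_mid 0.68 [ 0.517  -0.1115  0.036 ] [340. 254.]
scene cap_mid 0.59 [0.4983 0.1827 0.0397] [286. 207.]
scene cap_mid 0.51 [0.5053 0.4148 0.0277] [256. 178.]
scene cap_mid 0.35 [0.4672 0.0189 0.0489] [304. 234.]
scene bore_rim 0.7 [0.4671 0.0156 0.0619] [304. 231.]
top cap_mid 0.83 [0.4968 0.1778 0.0318] [276. 195.]
top cap_mid 0.67 [ 0.5105 -0.1067  0.0304] [367. 193.]
top cap_mid 0.64 [0.5076 0.4242 0.0287] [197. 190.]
```

View pics/s2.png

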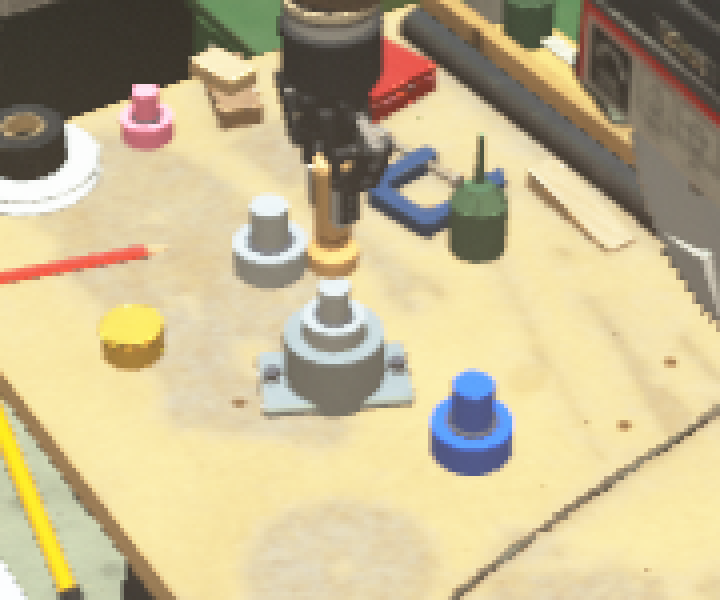

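The drift hangs upright over the cap's knob at (335,285). The cap sits level in the bore mouth. Now pressing in monitored steps.

```bash
cat > press.py <<'E'
from h import *
zg=.0480; c=[.4622,.0187]
def fz(n=3):return np.mean([bot.get_wrist_force()[2] for _ in range(n)])
E
python3 - <<'E'
from press import *
bot.move_l([*c,zg+.115],.1); bot.hold(.2); f0=fz(); np.save('f0.npy',f0); print(bot.get_clock(),f0,np.round(bot.get_eef_pos(),4))
z=zg+.107; bot.move_l([*c,z],.05)
while z-zg>.073:
    z-=.001; bot.move_l([*c,z],.03); f=fz(1)-f0; e=bot.get_eef_pos()
    print(f'{(z-zg)*1e3:.0f}:{(e[2]-zg)*1e3:.1f} {f:.1f}',end=' | ')
    if f>21: break
print(bot.get_clock(),np.round(bot.get_eef_pos(),4),bot.get_wrist_force())
E
```

```text
19.425 -1.7729780418564165 [0.4624 0.0187 0.1633]
106:106.0 0.1 | 105:105.0 0.8 | 104:104.0 0.1 | 103:103.2 0.9 | 102:101.9 1.9 | 101:100.7 0.4 | 100:99.7 0.2 | 99:98.8 0.1 | 98:97.9 1.1 | 97:96.9 0.1 | 96:95.9 0.9 | 95:94.9 0.7 | 94:93.9 0.7 | 93:92.9 -0.2 | 92:92.2 1.7 | 91:91.8 5.4 | 90:91.5 9.6 | 89:91.0 9.8 | 88:89.7 8.6 | 87:87.8 6.4 | 86:85.4 2.1 | 85:84.2 0.9 | 84:83.5 0.6 | 83:82.7 0.6 | 82:81.8 0.9 | 81:80.9 1.6 | 80:79.9 1.3 | 79:78.8 0.7 | 78:77.8 0.8 | 77:76.6 -0.0 | 76:75.7 0.6 | 75:74.8 -0.2 | 74:73.9 0.8 | 73:72.9 1.2 | 28.2333 [0.4622 0.0187 0.1209] [ 0.03505504  0.20513488 -0.57448765]
```

The strong balls met at foot height 92 mm and gave at about 10 N, so the seat should be near 61 mm. Arm stiffness is about 6 N/mm.

```bash
python3 - <<'E'
from press import *
f0=float(np.load('f0.npy')); z=zg+.073
bot.move_l([*c,zg+.066],.03); z=zg+.066
t20=None; n=0
while n<60 and z-zg>.050:
    n+=1; f=fz()-f0
    if f<14: z-=.0006; bot.move_l([*c,z],.03)
    elif f<18.5 and t20 is None: z-=.0003; bot.move_l([*c,z],.03)
    else:
        if t20 is None: t20=bot.get_clock()
        if f>22: z+=.0002; bot.move_l([*c,z],.03)
        elif f<18.5: z-=.0002; bot.move_l([*c,z],.03)
        else: bot.hold(.1)
    e=bot.get_eef_pos(); print(f'{(z-zg)*1e3:.1f}:{(e[2]-zg)*1e3:.1f} {f:.1f}',end=' | ')
    if t20 and bot.get_clock()-t20>1.5: break
print(bot.get_clock(),t20,np.round(bot.get_eef_pos(),4),bot.get_wrist_force(),bot.get_wrist_torque())
E
```

```text
65.4:65.3 -0.2 | 64.8:64.8 0.3 | 64.2:64.1 0.1 | 63.6:63.5 1.3 | 63.0:62.9 0.7 | 62.4:62.3 0.9 | 61.8:61.7 -0.3 | 61.2:61.2 0.5 | 60.6:60.8 0.2 | 60.0:60.8 0.8 | 59.4:60.8 7.0 | 58.8:60.7 9.2 | 58.2:60.7 12.6 | 57.9:60.7 15.9 | 57.6:60.7 16.9 | 57.3:60.7 17.7 | 57.3:60.7 19.8 | 57.3:60.7 20.1 | 57.3:60.7 19.7 | 57.3:60.7 19.8 | 57.3:60.8 20.1 | 57.3:60.7 19.9 | 57.3:60.8 19.1 | 57.3:60.7 20.1 | 57.3:60.7 20.4 | 57.3:60.7 19.7 | 57.3:60.8 19.3 | 57.3:60.8 19.5 | 57.3:60.7 19.4 | 57.3:60.7 19.7 | 57.3:60.8 19.6 | 57.3:60.7 19.6 | 34.2167 32.6167 [0.4634 0.0186 0.1087] [-6.75518279  0.22522573 18.62305433] [ 0.19661961  1.35646299 -0.03617079]
```

Seated at 60.7 mm, as predicted, and held at about 20 N for 1.5 s. I'll lift off and stand the drift back on its clear spot.

```bash
python3 - <<'E'
from press import *
bot.move_l([*c,zg+.064],.05); bot.move_l([*c,.20],.2)
q=[.505,-.245]
bot.move_pose([*q,.16],Rz(np.pi/2))
bot.move_l([*q,zg+.008],.12); bot.hold(.15); f0=fz(); z=zg+.008
d,p=shot('scene'); cv2.imwrite('pics/s3.png',cv2.resize(d['img'][190:320,260:440],None,fx=4,fy=4,interpolation=3))
while z>zg-.004:
    z-=.0007; bot.move_l([*q,z],.03); bot.hold(.05); f=fz()-f0
    print(f'{(bot.get_eef_pos()[2]-zg)*1e3:.1f} {f:.1f}',end=' | ')
    if f>3: break
print(bot.get_clock(),bot.get_wrist_torque())
E
```

```text
7.4 -0.1 | 6.5 0.3 | 5.8 0.5 | 5.2 0.9 | 4.5 -0.7 | 3.8 0.2 | 3.1 -0.8 | 2.4 0.4 | 1.6 0.4 | 0.9 -0.4 | 0.3 -0.1 | 0.3 6.4 | 40.9583 [0.29435108 0.38788841 0.03892182]
```

View pics/s3.png

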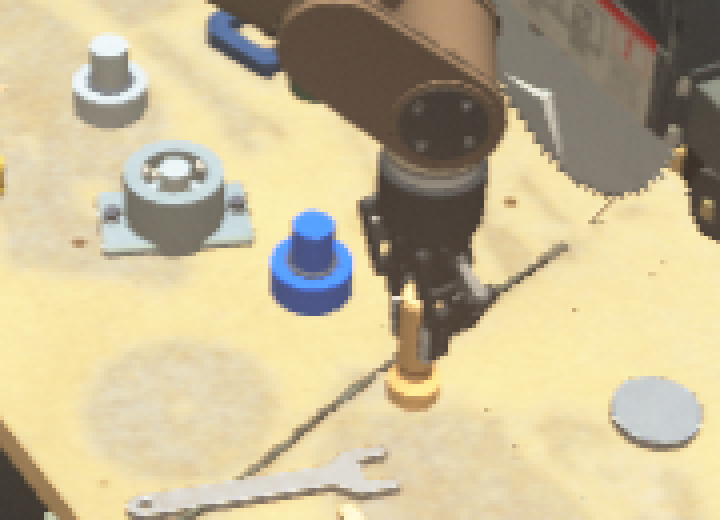

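The cap is home in the bore at (172,168), with the balls out over the plug. The drift hangs upright at (412,345), with its foot now touching the bench. Next I release and retreat.

```bash
python3 - <<'E'
from press import *
q=[.505,-.245]
bot.move_l([*q,zg+.0003],.03); bot.grip(.7); bot.hold(.2)
p=bot.get_eef_pos(); bot.move_l([p[0],p[1],.19],.15); bot.move_pose([.52,-.05,.27],Rz(np.pi/2)); bot.hold(.3)
print(bot.get_clock())
d,p=tips('wrist',['drift_mid','cap_mid','bore_rim','ball0']); cv2.imwrite('pics/w6.png',d['img'])
tips('scene',['drift_mid','wax_tin','oil_can','blade_stab'])
E
```

```text
44.0833
wrist drift_mid 0.85 [ 0.5074 -0.245   0.0528] [153. 157.]
wrist cap_mid 0.92 [ 0.5112 -0.11    0.0337] [273. 157.]
wrist cap_mid 0.67 [0.46   0.0179 0.0328] [380. 113.]
wrist cap_mid 0.66 [0.4969 0.1781 0.0369] [515. 145.]
wrist cap_mid 0.36 [ 0.6388 -0.3594  0.0009] [106. 243.]
wrist bore_rim 0.84 [0.4665 0.0198 0.0582] [386. 120.]Traceback (most recent call last):
  File "<stdin>", line 6, in <module>
  File "h.py", line 14, in tips
    for r in bot.tip_of(k,d):
             ~~~~~~~~~~^^^^^
ValueError: it knows: blade_stab, bore_rim, cap_mid, catch_ring, drift_mid, oil_can, wax_tin
```

The drift's mid-point is at 0.053 m, so it is upright. The cap's mid-point is at 0.033 m, which matches the expected seated height of 0.034 m. Everything is in place, so I'm handing in.

```bash
python3 -c "
from h import *
print(bot.hand_in())"
```

```text
the job is handed in; nothing more can be done
None
```

The job is handed in: the cap is fully home past the strong balls, was held at about 20 N for 1.5 s with no reading above about 20 N, and the drift stands upright clear of the block, after about 45 s of the 64 s allowed.

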